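# Dock the handheld meter and lock it in

## Robot

A 6-joint arm with a two-finger parallel gripper is mounted at the origin on a cart in front of the work surface, level with it; the furniture and walls round the work are solid. World frame = base frame: x ahead of the robot, y to its left, z up, the work surface at z = 0. Lengths are in m, angles in rad, forces in N, time in s.
With the tool pointing down it reaches from about 0.375 to 0.975 m from the base axis. Payload 3.8 kg.
Tool frame: the origin (TCP) lies midway between the tips of the shut fingers; the grasp point (between the pads) lies 19 mm behind it; z points along the fingers, y is the line along which they close (so a half turn about z gives the same grasp; the last joint's range is limited). The gripper opens to 88 mm and grips with 3 to 60 N. Pads are 18 mm wide; open, the fingers measure 123 mm over their backs; the gripper's body (75 mm by 187 mm) begins 45 mm behind the grasp point.
Start: joints at [1.283, 0.264, 1.604, -0, 1.274, -0.037], TCP at [0.168, 0.654, 0.239] pointing down, gripper open.
Joint ranges: [-2.63, 2.63], [-0.94, 2.18], [0.31, 2.57], [-1.31, 4.45], [0, 2.66], [-2.55, 2.55]. Speed limits (rad/s): [2.57, 2.57, 3.14, 3.14, 3.14, 3.14].

## Interface

Orientations are given as a rotation vector (axis times angle).
In Python, from cell import manip, inverse_kinematics, cams, order gives the robot as it stands. Calls block until the motion is done:
- manip.move_pose(position, orientation): joint-space move of the TCP to a pose.
- manip.move_linear(position, rate=0.15, rot=None): straight line of the TCP; rot=None keeps the orientation; rate is the mean speed in m/s.
- manip.set_joints(angles): joint-space move.
- manip.set_gripper(opening, force=None): finger opening in m; force is the grip in N (None keeps the last); returns when the fingers have stopped.
- manip.dwell(seconds).
- inverse_kinematics(position, orientation): joint angles nearest the present ones, or None.
- manip.state(): the state.
- cams.capture(name): name is "side" or "top" or "wrist"; returns a dict with "image" (400x640x3 uint8, blue, green, red), "z_map" (400x640 float32, m along the optical axis (not along the pixel's ray), 0 where there is no reading), "intrinsics" (3x3 intrinsics, pixels), "position" and "orientation" of the camera in the world; the wrist camera has in their place "T_tool_cam" (4x4, takes a point from camera to tool coordinates, whose origin is the TCP and whose axes are the flange's). Camera axes: x right, y down, z forward; pixel columns grow to the right and rows downward; lengths in m; the calibration is good to about 2 mm. A picture is of the moment at which its call begins: read the wrist's pose just before it.
A pose or a line that the arm cannot do raises manip.IKError and nothing moves.
- order.close_job(): hands the job in; it is judged then, once.
The state is a dict: "clock": time; "joint_pos": joint angles; "joint_velocities": joint speeds; "tau": joint torques, N m; "tool_pos": TCP position; "tcp_rot": TCP orientation; "contact_force": force on the tool from outside, world axes, zero at the start; "moment": the same for the moment, N m; "gripper_width": finger opening in m; "grasp_force": force on a finger pad.
Only numpy, scipy, OpenCV 4.12 (cv2) and the standard library are available. Lean on these libraries where they do the work, as an engineer would, in place of code of your own. Each camera call takes 0.05 s, during which the arm holds its last target. There are 200 camera calls.

## Task

Put the white handheld meter back in its black desk dock. Swing the red-knobbed lock lever out of the mouth and right back, slide the meter along the worktop, display end first, between the guides until it sits against the sprung contacts at the back, then swing the lever fully shut, straight across behind the meter, so that its rubber pad holds the meter fully home. Leave the petri dish, the black tape and the jar where they are.

Things in the scene. Friction and masses are not known exactly. Their poses are not given: they have to be found in the camera images.
- meter: White handheld meter with a display and blue keys, 150 mm long (its x), 86 mm wide (its y), loose, about 220 g, lying keys up on the worktop; too wide to grip across. Wedge-shaped: 26 mm high at the display end (+x), 14 mm at the key end (-x); its sides lean in by 3 mm towards the top. Origin: centre of its underside; z up.
- dock: Black desk dock fixed to the worktop, open in front and without a floor: the meter slides in on the worktop itself. Origin: on the worktop, exactly where the meter's origin lies when fully home; +x is the way in (the seated meter's x points along it), z up. Side guides 34 mm high, 90 mm apart inside, with hold-down lips (underside 30 mm up), run from x = -37 to +78 mm.
- dock_mouth (a point): Middle of the dock's mouth, at worktop height, 72 mm in front of (-x) the dock's origin. Here the flared lead-ins, 30 mm high, stand 134 mm apart; they narrow to the guides' 90 mm at 37 mm before the origin. The seated meter's key end stands free, 3 mm outside this point.
- lever (a joint): Angle of the steel lock lever (rad) about its upright pivot: 0 = fully shut, straight across the mouth, along the dock's y; grows to 1.60 as it swings out, away from the dock, and round to the side. Stays where it is left; takes about 3 N at the knob, some 6 N near shut with the meter in. A rubber pad on its inner side, 56 mm from the pivot, presses on the key end over the last 0.1 rad.
- lever_pivot (a point): Pivot of the lock lever, 12 mm above the worktop, at x = -87, y = +74 mm in the dock's frame. The boss round it is 21 mm across and 26 mm high.
- lever_knob (a point): Middle of the lever's red upright knob, 34 mm above the worktop, 100 mm from the pivot. The knob is 20 mm across and reaches from 16 to 54 mm above the worktop; the arm beneath is 11 mm wide, 8 to 17 mm above the worktop. At lever angle a the knob is at x = -87 - 100 sin a, y = 74 - 100 cos a (mm) in the dock's frame.
- petri_dish: Clear petri dish, 68 mm across, 13 mm high, loose, near the work; origin at the centre of its underside. To be left alone.
- black_tape: Roll of black tape lying flat, 53 mm across, 19 mm high, loose; origin at the centre of its underside. To be left alone.
- objective_jar: White jar with a black lid, 41 mm across, 53 mm high, loose, upright; origin at the centre of its underside. To be left alone.
- dock_back (a point): Middle of the front face of the dock's rear housing, 14 mm above the worktop, at x = +76 mm in the dock's frame; the housing behind it is 46 mm high. A sprung contact block stands out of this face: it meets the display end about 6 mm before home and pushes back with 2 to 4 N.

How it is judged:
On the way, in this order (a step that is already met when the one before it is completed fails the run):
1. the lock lever is swung back clear of the mouth (beyond 1.35 rad) (value of joint lever above 1.35 rad), for 0.2 s.
2. with the lever still back, the meter is slid into the dock, display end first, to its contacts (within 10 mm of home) (value of joint lever above 1.2 rad and x of meter in the frame of dock above -0.01 m and y of meter in the frame of dock between -0.006 and 0.006 m and x of dock_mouth in the frame of meter below 0 m), for 0.2 s.
At the end, for the whole second after the job is handed in: The lever is shut (within 0.08 rad) and the meter lies flat on the worktop in the dock, display end in, within 4 mm of home along the dock, 5 mm sideways and 0.06 rad, at rest (value of joint lever below 0.08 rad and x of meter in the frame of dock between -0.004 and 0.004 m and y of meter in the frame of dock between -0.005 and 0.005 m and z of meter in the frame of dock between -0.004 and 0.004 m and angle between the x axis of meter and the x axis of dock, either way round below 0.06 rad and angle between meter's own z axis and vertical below 0.06 rad and x of dock_mouth in the frame of meter below 0 m and linear speed of meter below 0.01 m/s); the robot touches nothing.
It fails at once if the meter is tipped up by more than 0.35 rad (angle between meter's own z axis and vertical above 0.35 rad).
It fails at once if the petri dish, the tape or the jar is moved by more than 25 mm (distance of any of petri_dish, black_tape, objective_jar from where it was at the start of the episode above 0.025 m).
It also fails if it takes over 67 s, if anything falls off the work surface, if the arm or the gripper's body presses on something with over 40 N, if the wrist force passes 120 N, or if a joint passes its speed limit or range.

## Working session

There is one attempt and no reset: what is moved stays moved. The work goes in short steps, each a Python script; the robot and the scene stay as the last script left them, time stands still between calls to the robot, and variables do not carry over. Pictures are saved under pics/ and viewed, at most 10 in all, crops included, and the job is handed in when it is done.

```bash
ls; mkdir -p pics; python3 - <<'E'
from cell import manip, cams
import cv2,numpy as np,pickle
s=manip.state();print(s['clock'],s['tool_pos'],s['tcp_rot'])
d={n:cams.capture(n) for n in('top','side')}
pickle.dump(d,open('cap0.pkl','wb'))
for n in d: cv2.imwrite(f'pics/{n}0.png',d[n]['image']);print(n,d[n]['position'],d[n]['orientation'],d[n]['intrinsics'].tolist())
E
```

```text
pics
0.0 [0.16732193 0.65320155 0.23740428] [-0.39286403 -3.1165996   0.00339581]
top [0.4706545  0.03588476 1.13053308] [-2.18313309  2.14470641 -0.12255837] [[364.2087287624589, 0.0, 313.3162550639406], [0.0, 364.2087287624589, 194.025941681902], [0.0, 0.0, 1.0]]
side [0.61567516 0.91745015 0.58475337] [ 0.07726461  2.74552037 -1.52426592] [[420.1101729525105, 0.0, 318.65502501993], [0.0, 420.1101729525105, 194.31983980997748], [0.0, 0.0, 1.0]]
```

View pics/top0.png

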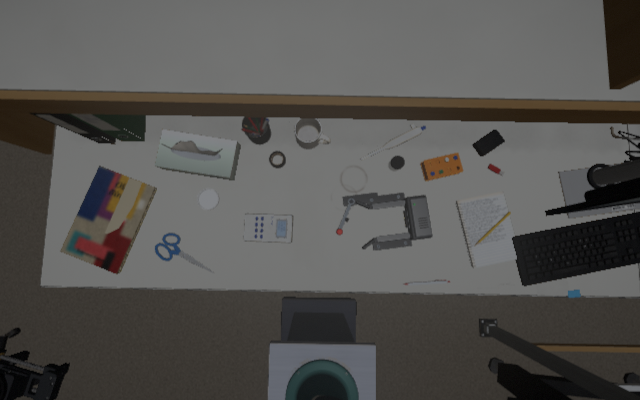

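View pics/side0.png

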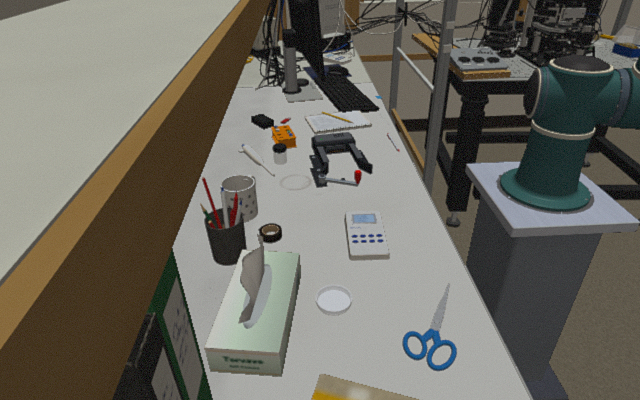

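The top view shows the dock mouth facing image-left, with the pivot near (350,203) and the red knob at (339,231). The lever is part open. The meter is at (268,228) with its display to the right, facing the dock. The dish is at (353,179), the tape at (277,159) and the jar at (397,162). The side view agrees with this.

```bash
cat >h.py <<'E'
import numpy as np,cv2
from scipy.spatial.transform import Rotation as R
def pose(c,s=None):
    if 'position' in c: return R.from_rotvec(c['orientation']).as_matrix(),np.array(c['position'])
    T=np.eye(4);T[:3,:3]=R.from_rotvec(s['tcp_rot']).as_matrix();T[:3,3]=s['tool_pos'];T=T@c['T_tool_cam']
    return T[:3,:3],T[:3,3]
def ray(c,uv,z,s=None):
    Rm,p=pose(c,s);uv=np.atleast_2d(uv).astype(float)
    d=np.c_[uv,np.ones(len(uv))]@np.linalg.inv(c['intrinsics']).T@Rm.T
    return p+d*((z-p[2])/d[:,2])[:,None]
def red(im):
    b,g,r=[im[...,i].astype(int) for i in range(3)]
    return ((r>90)&(r>2*g)&(r>2*b)).astype(np.uint8)
def down(yaw): # tool z down, tool y axis along world direction yaw
    y=np.array([np.cos(yaw),np.sin(yaw),0]);z=np.array([0,0,-1.]);x=np.cross(y,z)
    return R.from_matrix(np.c_[x,y,z]).as_rotvec()
E
python3 - <<'E'
import pickle;from h import *
d=pickle.load(open('cap0.pkl','rb'));c=d['top']
for n,uv,z in [('knob',(339.5,231),.05),('pivot',(350,203),.026),('meterC',(268.5,228),.02),('meter key end',(245,228),.014),('display end',(292,228),.026),('housing',(420,217),.046),('petri',(353,179),.006),('tape',(277,159),.019),('jar',(397,162),.053)]:
    print(n,ray(c,uv,z)[0].round(3))
E
```

```text
knob [ 0.484 -0.043  0.05 ]
pivot [ 0.57  -0.076  0.026]
meterC [0.49 0.17 0.02]
meter key end [0.489 0.243 0.014]
display end [0.491 0.099 0.026]
housing [ 0.53  -0.283  0.046]
petri [ 0.647 -0.087  0.006]
tape [0.703 0.151 0.019]
jar [ 0.694 -0.214  0.053]
```

```bash
python3 - <<'E'
from cell import manip, cams
import pickle;from h import *
out=[]
for i,p in enumerate([(.49,.12,.33),(.52,-.13,.36)]):
    manip.move_pose(p,down(np.pi/2)); s=manip.state();c=cams.capture('wrist');out.append((s,c))
    cv2.imwrite(f'pics/w{i}.png',c['image']); print(s['clock'],s['tool_pos'],pose(c,s)[1])
pickle.dump(out,open('cap1.pkl','wb'))
E
```

```text
2.35 [0.48992432 0.12062853 0.32980289] [0.41736586 0.12084353 0.4758918 ]
3.3917 [ 0.51999761 -0.12906539  0.35969906] [ 0.44744647 -0.12892853  0.50579154]
```

View pics/w0.png

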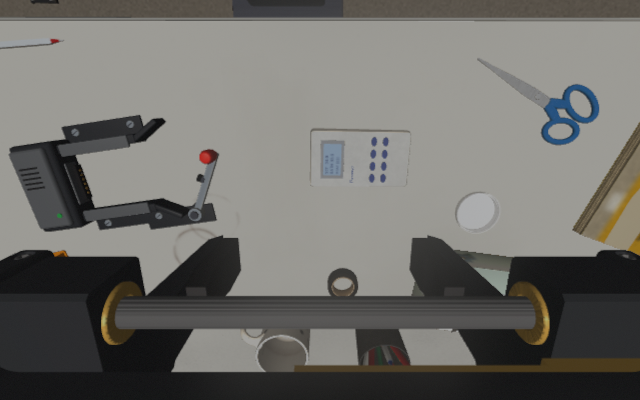

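View pics/w1.png

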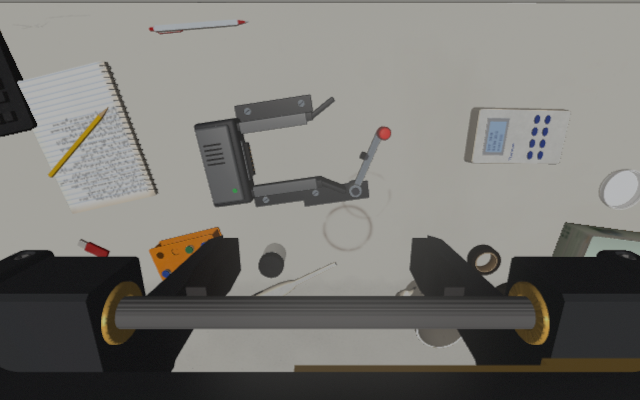

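```bash
python3 - <<'E'
import cv2
im=cv2.imread('pics/w1.png')[85:215,190:400]
cv2.imwrite('pics/w1z.png',cv2.convertScaleAbs(cv2.resize(im,(798,494),interpolation=cv2.INTER_CUBIC),alpha=1.6))
E
```

```text
(no output)
```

View pics/w1z.png

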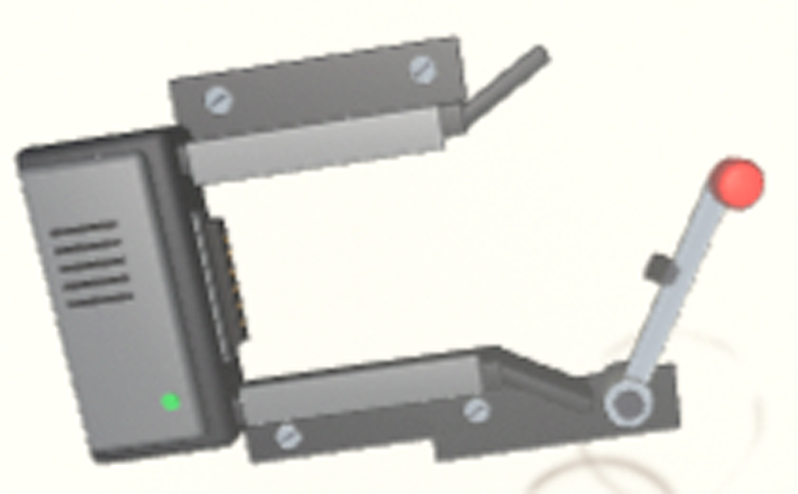

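The zoom shows both guide lips (inner edges (196,186)–(443,150) and (242,384)–(480,353)), the pivot boss at (629,403), the knob at (738,184), and the upper flare tip at (547,52).

```bash
cat >>h.py <<'E'
def meter_outline(c,s):
    """meter quad in wrist image: white blob containing blue keys; returns minAreaRect on z=0.01"""
    im=c['image'];hsv=cv2.cvtColor(im,cv2.COLOR_BGR2HSV)
    return hsv
E
python3 - <<'E'
import pickle;from h import *
(s0,c0),(s,c)=pickle.load(open('cap1.pkl','rb'))
f=lambda u,v,z:ray(c,(190+(u+.5)/3.8-.5,85+(v+.5)/3.8-.5),z,s)[0]
E=[((443,150),(196,186)),((437,107),(188,147)),((480,353),(242,384)),((482,393),(246,423))]
P=[[f(*q,.034)[:2] for q in e] for e in E]
for e in P: v=e[1]-e[0];print('dir',np.degrees(np.arctan2(v[1],v[0])).round(2),np.linalg.norm(v).round(4))
yaw=np.mean([np.arctan2(*(e[1]-e[0])[::-1]) for e in P]);print('yaw',np.degrees(yaw))
X=np.array([np.cos(yaw),np.sin(yaw)]);Y=np.array([-X[1],X[0]])
lat=[np.mean([q@Y for q in e]) for e in P];print('lat',np.round(lat,4))
cy=(np.mean(lat[:2])+np.mean(lat[2:]))/2
piv=f(629,403,.026)[:2];k=f(738,184,.054)[:2]
print('pivot y',piv@Y-cy,'expect .074; via pivot x0', piv@X+.087)
ox=piv@X+.087;o=ox*X+cy*Y
D=lambda q:np.round([(q-o)@X,(q-o)@Y],4)
print('origin',o,'pivot',D(piv),'knob',D(k),'|',np.linalg.norm(k-piv), 'knob w',k,'a',np.arctan2(-(D(k)-D(piv))[0],-(D(k)-D(piv))[1]))
print('flare',D(f(547,52,.03)[:2]),'lip ends',[D(e[0]) for e in P],[D(e[1]) for e in P])
print('contact',D(f(247,335,.02)[:2]),'housing front top',D(f(185,128,.046)[:2]),D(f(238,440,.046)[:2]))
m=red(c['image']);M=cv2.moments(m,True);print('red',M['m10']/M['m00'],M['m01']/M['m00'],M['m00'])
# meter in w0: white mask brightness
im=c0['image'];print(im[110,350],im[140,400],im[160,365])
roi=im[110:205,290:430]
g=cv2.cvtColor(roi,cv2.COLOR_BGR2GRAY);print(np.percentile(g,[5,30,50,70,95]))
cv2.imwrite('pics/w0z.png',cv2.convertScaleAbs(cv2.resize(roi,None,fx=5.5,fy=5.5,interpolation=cv2.INTER_CUBIC),alpha=1.2))
E
```

```text
dir -81.9 0.0977
dir -81.18 0.0978
dir -82.4 0.0985
dir -82.51 0.0986
yaw -81.99985017236129
lat [0.4463 0.4307 0.5275 0.5441]
pivot y 0.07224185961118701 expect .074; via pivot x0 0.24632686392258404
origin [ 0.51670098 -0.17612879] pivot [-0.087   0.0722] knob [-0.1351 -0.0143] | 0.09895680029939648 knob w [ 0.4837818  -0.04436861] a 0.5074910460797313
flare [-0.0712 -0.0713] lip ends [array([-0.0264, -0.0409]), array([-0.0266, -0.0571]), array([-0.0288,  0.0407]), array([-0.0272,  0.0574])] [array([ 0.0713, -0.0408]), array([ 0.0712, -0.0557]), array([0.0697, 0.04  ]), array([0.0714, 0.0565])]
contact [0.0671 0.0226] housing front top [ 0.0676 -0.0628] [0.0728 0.0601]
red 206.82394366197184 190.90845070422534 284.0
[150 155 156] [153 155 155] [152 155 155]
[122. 153. 154. 155. 157.]
```

View pics/w0z.png

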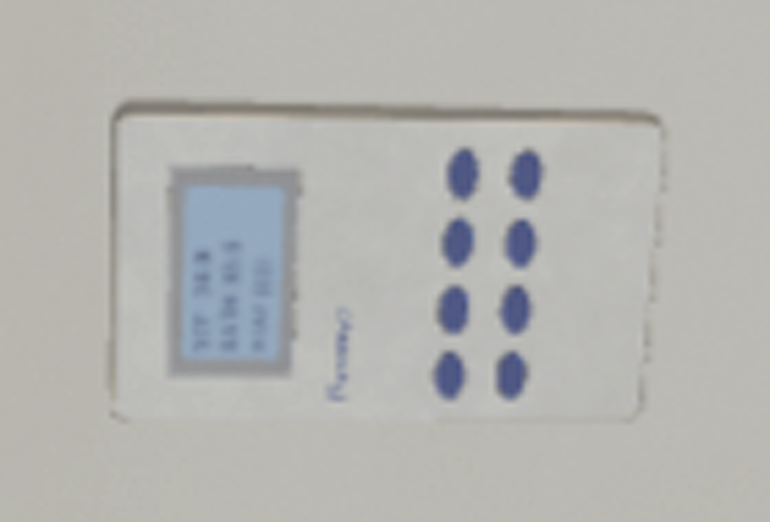

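```bash
cat >>h.py <<'E'
YAW=np.radians(-82.0);X=np.array([np.cos(YAW),np.sin(YAW)]);Y=np.array([-X[1],X[0]])
O=np.array([.5167,-.1761])-.0005*Y
W=lambda x,y:O+x*X+y*Y
def knob(a): return W(-.087-.1*np.sin(a),.074-.1*np.cos(a))
def kpose(a,z): return [*knob(a),z],down(YAW+np.pi-a)
E
cat >lever.py <<'E'
from cell import manip
from h import *
def swing(a0,a1,z=.025,wide=.045,n=8):
    p,r=kpose(a0,.12);manip.set_gripper(wide);manip.move_pose(p,r)
    manip.move_linear(kpose(a0,z)[0],rate=.12)
    w=manip.set_gripper(.012,force=15);print('grip',manip.state()['gripper_width'],manip.state()['contact_force'])
    for a in np.linspace(a0,a1,n+1)[1:]:
        p,r=kpose(a,z);manip.move_linear(p,rate=.08,rot=r)
        s=manip.state();print(round(a,2),s['contact_force'].round(1),round(s['gripper_width'],4))
    manip.set_gripper(wide)
    manip.move_linear(kpose(a1,.12)[0],rate=.15)
    print(manip.state()['clock'])
E
python3 - <<'E'
import pickle;from h import *
(s0,c0),_=pickle.load(open('cap1.pkl','rb'))
f=lambda u,v,z:ray(c0,(290+(u+.5)/5.5-.5,110+(v+.5)/5.5-.5),z,s0)[0][:2]
A,B,C,D=f(118,113,.026),f(111,420,.026),f(662,122,.014),f(640,420,.014)
print(A,B,C,D,'widths',np.linalg.norm(A-B),np.linalg.norm(C-D),'len',np.linalg.norm(A-C),np.linalg.norm(B-D))
v=(A+B)/2-(C+D)/2;print('yaw',np.degrees(np.arctan2(v[1],v[0])),'end perp',np.degrees(np.arctan2(*(A-B)[::-1]))+90,np.degrees(np.arctan2(*(C-D)[::-1]))+90,'center',(A+B+C+D)/4,'keymid',(C+D)/2,'dispmid',(A+B)/2)
from lever import swing
swing(.507,1.57)
E
```

```text
[0.44959155 0.10168358] [0.53081687 0.09886969] [0.45262696 0.24476673] [0.53370223 0.24500295] widths 0.08127404774054493 0.08107561403845433 len 0.14311533987869554 0.14616174331718504
yaw -91.17278130379363 end perp 268.0158909736746 -89.83306502721157 center [0.4916844  0.17258074] keymid [0.49316459 0.24488484] dispmid [0.49020421 0.10027664]
grip 0.018488778781740992 [0.13218558 1.07631123 3.7260439 ]
0.64 [0.7 3.2 3.8] 0.0183
0.77 [1.3 2.2 4.7] 0.0184
0.91 [1.7 1.7 4.3] 0.0184
1.04 [2.  0.4 4.5] 0.0183
1.17 [2.8 0.2 5.1] 0.0185
1.3 [ 3.8 -1.4  5.1] 0.0183
1.44 [ 3.7 -3.1  5.4] 0.0185
1.57 [ 3.3 -2.8  5.3] 0.0181
10.5667
```

The lever is back. Next I push the meter with two spread fingertips on its key end, along a gentle curve onto the dock axis, and stop before the mouth to look.

```bash
cat >>h.py <<'E'
OFF=.009
def ppose(k,h,z=.007):
    """TCP pose so that fingertips' front is at key-end point k, heading h (rad)"""
    d=np.array([np.cos(h),np.sin(h)]);return [*(np.array(k)-OFF*d),z],down(h+np.pi/2)
E
python3 - <<'E'
from cell import manip,cams
import pickle;from h import *
from scipy.interpolate import CubicHermiteSpline as H
K0=np.array([.4930,.2475]);h0=np.radians(-91);K1=W(-.232,0)
L=np.linalg.norm(K1-K0);t=lambda h:L*np.array([np.cos(h),np.sin(h)])
sp=H([0,1],[K0,K1],[t(h0),t(YAW)])
b=K0+[0,.025]
manip.set_gripper(.046)
p,r=ppose(b,h0,.12);manip.move_pose(p,r);manip.move_linear(ppose(b,h0)[0],rate=.12)
manip.move_linear(ppose(K0+[0,.001],h0)[0],rate=.05);print(manip.state()['contact_force'].round(1))
for u in np.linspace(0,1,9)[1:]:
    d=sp(u,1);h=np.arctan2(d[1],d[0])
    p,r=ppose(sp(u),h);manip.move_linear(p,rate=.07,rot=r)
    s=manip.state();print(np.round(p,3),np.degrees(h).round(1),s['contact_force'].round(1),s['tool_pos'].round(4))
s=manip.state();c=cams.capture('wrist');pickle.dump((s,c),open('cap2.pkl','wb'));cv2.imwrite('pics/w2.png',c['image']);print(s['clock'])
E
```

```text
[-0.5 -0.5  0.1]
[0.493 0.232 0.007] -93.9 [ 0.5 -0.4 -0.3] [0.4924 0.2316 0.007 ]
[0.491 0.208 0.007] -95.7 [ 0.  -0.3  0.6] [0.4906 0.2073 0.007 ]
[0.488 0.184 0.007] -96.3 [-0.3 -0.  -0.7] [0.4881 0.183  0.007 ]
[0.486 0.159 0.007] -95.7 [-0.2 -0.3 -0.1] [0.4854 0.1587 0.007 ]
[0.483 0.135 0.007] -94.1 [ 0.6 -0.9  0.5] [0.4832 0.1349 0.007 ]
[0.482 0.111 0.007] -91.2 [-0.1 -0.1 -1. ] [0.4816 0.1109 0.007 ]
[0.481 0.087 0.007] -87.2 [-0.2  0.8 -1.3] [0.4813 0.0868 0.007 ]
[0.483 0.062 0.007] -82.0 [ 0.1 -0.6  0.1] [0.4828 0.0627 0.007 ]
17.5583
```

View pics/w2.png

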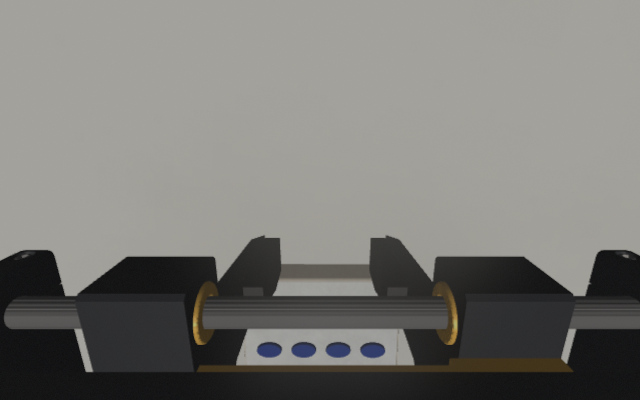

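The wrist view shows the key end squarely between the fingertips at row 265. The key row (269–372, row 350) is level and centred, so I push in and watch the force.

```bash
python3 - <<'E'
from cell import manip,cams
import pickle;from h import *
def step(x,rate):
    manip.move_linear(ppose(W(x,0),YAW)[0],rate=rate)
    s=manip.state();F=s['contact_force'][:2];print(x.__round__(3),'Fx,Fy dock',(F@X).round(1),(F@Y).round(1),'tcp key x',round((s['tool_pos'][:2]-O)@X+OFF,4));return F@X
for x in np.arange(-.212,-.09,.02): step(x,.07)
for x in np.arange(-.088,-.0725,.002):
    if step(x,.03)<-9: break
manip.dwell(.4);print(manip.state()['contact_force'],manip.state()['clock'])
E
```

```text
-0.212 Fx,Fy dock -0.0 -0.7 tcp key x -0.2114
-0.192 Fx,Fy dock -0.4 0.1 tcp key x -0.1914
-0.172 Fx,Fy dock 0.5 -0.2 tcp key x -0.1715
-0.152 Fx,Fy dock -0.7 -0.1 tcp key x -0.1514
-0.132 Fx,Fy dock -0.4 -0.4 tcp key x -0.1314
-0.112 Fx,Fy dock 0.4 -0.5 tcp key x -0.1114
-0.092 Fx,Fy dock -0.6 0.1 tcp key x -0.0914
-0.088 Fx,Fy dock -0.8 0.4 tcp key x -0.0879
-0.086 Fx,Fy dock -0.2 -0.5 tcp key x -0.086
-0.084 Fx,Fy dock -0.2 0.4 tcp key x -0.0839
-0.082 Fx,Fy dock -1.3 -1.1 tcp key x -0.0819
-0.08 Fx,Fy dock 0.7 -0.5 tcp key x -0.0798
-0.078 Fx,Fy dock -1.3 0.2 tcp key x -0.078
-0.076 Fx,Fy dock -2.5 -0.7 tcp key x -0.0761
-0.074 Fx,Fy dock -3.2 -0.3 tcp key x -0.0741
[-0.46011761  3.1455953  -0.66222853] 23.075
```

```bash
python3 - <<'E'
from cell import manip,cams
import pickle;from h import *
for x in np.arange(-.073,-.0685,.001):
    manip.move_linear(ppose(W(x,0),YAW)[0],rate=.02);s=manip.state();F=s['contact_force'][:2]@X;print(x.round(3),F.round(1))
    if F<-7: break
manip.dwell(.3)
manip.move_linear(ppose(W(x-.03,0),YAW)[0],rate=.1)
manip.move_linear(ppose(W(x-.03,0),YAW,.2)[0],rate=.2)
manip.move_pose([*W(-.16,-.03),.3],down(np.pi/2))
s=manip.state();c=cams.capture('wrist');pickle.dump((s,c),open('cap3.pkl','wb'));cv2.imwrite('pics/w3.png',c['image']);print(s['clock'])
E
```

```text
-0.073 -3.8
-0.072 -3.8
-0.071 -6.6
-0.07 -11.0
27.1667
```

View pics/w3.png

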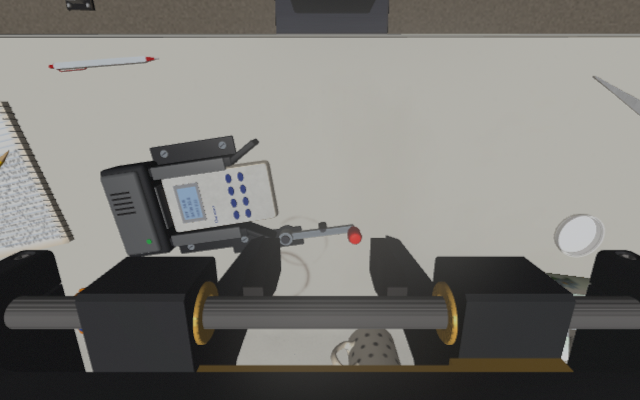

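The meter is in the dock between the guides with its key end at (275,190), and the lever is back with its knob at (354,237). I'll swing it shut.

```bash
python3 - <<'E'
import pickle;from h import *
from lever import swing,manip
s,c=pickle.load(open('cap3.pkl','rb'))
m=red(c['image']);m[:150]=0;M=cv2.moments(m,True);k=ray(c,(M['m10']/M['m00'],M['m01']/M['m00']),.045,s)[0][:2]
v=k-W(-.087,.074);a=np.arctan2(-v@X,-v@Y);print('lever',a,np.linalg.norm(v))
if abs(a-1.55)<.12 and abs(np.linalg.norm(v)-.1)<.012:
    p,r=kpose(1.57,.12);manip.set_gripper(.045);manip.move_pose(p,r);manip.move_linear(kpose(1.57,.025)[0],rate=.12)
    manip.set_gripper(.012,force=20);print(manip.state()['gripper_width'])
    for a in [*np.linspace(1.57,.15,11)[1:],.1,.06,.03,.01,0,-.01,-.02,-.03]:
        p,r=kpose(a,.025);manip.move_linear(p,rate=.08 if a>.12 else .03,rot=r)
        s=manip.state();F=s['contact_force'][:2];q=s['tool_pos'][:2]-O-0;print(round(a,2),'F dock',(F@X).round(1),(F@Y).round(1),'x',(q@X).round(4),round(s['gripper_width'],4))
        if F@X<-16: break
    print(s['clock'])
E
```

```text
lever 1.5966285718720112 0.1002030666050218
0.018171157955012573
1.43 F dock -1.3 -2.5 x -0.186 0.0183
1.29 F dock -1.7 -2.1 x -0.183 0.0182
1.14 F dock -1.3 -3.5 x -0.1781 0.0182
1.0 F dock -0.9 -3.0 x -0.1713 0.0179
0.86 F dock -1.6 -3.3 x -0.1627 0.0181
0.72 F dock -0.7 -3.6 x -0.1527 0.0186
0.58 F dock -0.5 -4.2 x -0.1413 0.0185
0.43 F dock 0.2 -4.9 x -0.1288 0.0182
0.29 F dock 0.7 -5.8 x -0.1154 0.0181
0.15 F dock 1.4 -5.6 x -0.1014 0.018
0.1 F dock -1.0 -4.7 x -0.097 0.018
0.06 F dock -1.2 -4.6 x -0.0932 0.018
0.03 F dock -3.3 -4.1 x -0.0904 0.0181
0.01 F dock -2.5 -4.4 x -0.0886 0.0186
0 F dock -3.5 -4.5 x -0.0878 0.0184
-0.01 F dock -4.0 -4.6 x -0.0868 0.0177
-0.02 F dock -5.1 -3.5 x -0.0861 0.0184
-0.03 F dock -8.8 -3.2 x -0.086 0.0184
35.6083
```

```bash
python3 - <<'E'
from h import *
from cell import manip,cams
import pickle
for a in (-.04,-.05):
    p,r=kpose(a,.025);manip.move_linear(p,rate=.03,rot=r);s=manip.state();F=s['contact_force'][:2]@X;print(a,F.round(1),((s['tool_pos'][:2]-O)@X).round(4))
    if F<-14:break
manip.set_gripper(.045);manip.move_linear(kpose(a,.13)[0],rate=.15)
manip.move_pose([*W(-.05,-.0),.34],down(np.pi/2))
s=manip.state();c=cams.capture('wrist');pickle.dump((s,c),open('cap4.pkl','wb'))
im=c['image'];m=red(im)
n,l,st,ce=cv2.connectedComponentsWithStats(m)
for i in range(1,n):
    if st[i,4]>50:
        k=ray(c,ce[i],.045,s)[0][:2];v=k-W(-.087,.074);print(ce[i],st[i,4],'a',np.arctan2(-v@X,-v@Y).round(3),np.linalg.norm(v).round(4))
cv2.imwrite('pics/w4.png',cv2.resize(im[60:260,140:440],(780,520),interpolation=cv2.INTER_CUBIC));print(s['clock'])
E
```

```text
-0.04 -13.2 -0.0859
-0.05 -16.3 -0.0858
[347.5        139.36206897] 116 a -0.004 0.0997
[ 86.47282609 263.29891304] 184 a -1.649 0.4268
38.3917
```

View pics/w4.png

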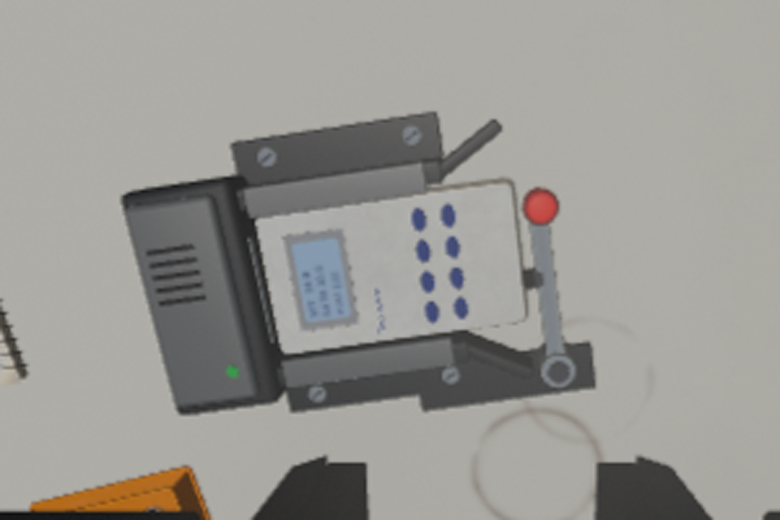

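The lever is straight across the mouth with its knob at (541,207) and an angle of about 0. The pad at (533,278) touches the key end, the meter is fully home and square, and the robot is clear. I'll hand the job in.

```bash
python3 -c "
from cell import order
print(order.close_job())"
```

```text
the job is handed in; nothing more can be done
None
```

The meter is fully home in the dock with the lever shut across behind it (about 0 rad in the last image); the dish, tape and jar were not touched on purpose, and I handed the job in just after 38 s on the robot clock, but no verdict came back.

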